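Lock the tomato slicer's pusher with its pin

ROBOT

A 6-joint arm with a two-finger parallel gripper is mounted at the origin on the work surface. World frame = base frame: x ahead of the robot, y to its left, z up, the work surface at z = 0. Lengths are in m, angles in rad, forces in N, time in s.
With the tool pointing down it reaches from about 0.375 to 0.975 m from the base axis. Payload 3.8 kg.
Tool frame: the origin (TCP) lies at the centre of the arm's flange, where the gripper is bolted on; the fingertips stand 173 mm ahead of it and the grasp point (between the pads) lies 155 mm ahead of it (bot.tip_reach is the distance from the TCP to the fingertips, in m); z points along the fingers, y is the line along which they close (so a half turn about z gives the same grasp; the last joint's range is limited). The gripper opens to 85 mm and grips with 20 to 120 N. Pads are 22 mm wide; open, the fingers measure 114 mm over their backs; the gripper's body (76 mm by 85 mm) begins 54 mm behind the grasp point. The pads swing forward as they close: fully open they stand 13 mm farther back than shut.
Start: joints at [-1.372, 0.264, 1.604, -0, 1.274, -0.037], TCP at [0.158, -0.656, 0.405] pointing down, gripper open.
Joint ranges: [-2.63, 2.63], [-0.94, 2.18], [0.31, 2.57], [-1.31, 4.45], [0, 2.66], [-2.55, 2.55]. Speed limits (rad/s): [2.57, 2.57, 3.14, 3.14, 3.14, 3.14].

INTERFACE

Orientations are given as a rotation vector (axis times angle).
In Python, from workcell import bot gives the robot as it stands.
- The arm moves only by the tool drive_tool, never from a script. Its arguments are lists of equal length, an entry for each row: "claw": the finger opening in mm, from 0 to 85.4; "slide": the shift along the world's x, y, z each as a share of 0.5 m, from -1 to 1, a list of three; "yaw": the turn about the world's z as a share of 180 degrees, from -1 to 1. A call has 1 to 8 rows; each row is the pose to reach, as a shift and turn from the pose commanded when the call began, turning the shorter way round; what a row does not reach only later rows make up. A row lasts 1/12 s, in which the tool goes at most 41.7 mm and 7.16 degrees, less where a joint would pass 70% of its speed; a pose out of reach is approached as far as the arm can. A call with a number of a shift or a turn outside -1 to 1 is refused whole. A call with a gripper value outside its range is refused whole. The fingers move at their own pace and stop on an object; "newtons" is the grip in N (left out, the last holds). Time passes only in rows, so rows that repeat a pose let the fingers close. It gives the time, the measured TCP pose, the force, the opening and the grip force at its end, in the units of the state.
- bot.read_state(): the state, without advancing time (a new reading comes with each control period).
- bot.read_camera(name): name is "scene" or "top" or "wrist"; returns a dict with "color" (420x560x3 uint8, red, green, blue), "depth" (420x560 float32, m along the optical axis (not along the pixel's ray), 0 where there is no reading), "mtx" (3x3 intrinsics, pixels), "eye" and "rotation" of the camera in the world. Camera axes: x right, y up, looking along -z (the intrinsics and any distortion apply to the point x, -y, -z); pixel columns grow to the right and rows downward; lengths in m; the calibration is good to about 2 mm. A picture is of the moment at which its call begins.
- bot.finish_job(): hands the job in; it is judged then, once.
The state is a dict: "time": time; "q": joint angles; "joint_vel": joint speeds; "joint_torque": joint torques, N m; "tool_pos": TCP position; "tcp_rot": TCP orientation; "wrist_force": force on the tool from outside, world axes, zero at the start; "torque": the same for the moment, N m; "width": opening from 0.0 (shut) to 1.0 (fully open); "grip_force": force on a finger pad.
Only numpy, scipy, OpenCV 4.12 (cv2) and the standard library are available. Lean on these libraries where they do the work, as an engineer would, in place of code of your own. Each camera call takes 0.05 s, during which the arm holds its last target. There are 200 camera calls.

TASK

Close up the tomato slicer for storage: push its pusher by the T-handle fully home towards the blades, then take the lock pin from the cutting board and push it crosswise through the two upright lugs and the pusher's eye between them, all the way until its square grip meets the lug. Leave the pin in place and let go; do not disturb the shaker, the oil bottle or the steel cup.

Things in the scene. Friction and masses are not known exactly. Their poses are not given: they have to be found in the camera images.
- slicer: Aluminium tomato slicer, fixed. Origin under its base at table level; x points along the slide to the blades, y across, z up. Base x -230 to +160, y -70 to +70 mm, top 20 mm high; guide rods along it to 33 mm height. Blade frame: portal at x +90 to +120 mm, 142 mm high. Two upright steel lugs (a clevis) at x = -100 mm, 34 mm long in x, 10 mm thick, top 85 mm high, stand either side of the slide.
- lock_point (a point): Midway between the lugs on the axis of their holes (13 mm diameter, along the slicer's y): slicer frame x -100, y 0, z 65 mm. Outer lug faces are at y = -24 and +24 mm, inner ones at -14 and +14. The pin may enter from either side.
- pusher (a joint): Sliding pusher, in m: 0 = fully home (hard stop; its eye in line with the lug holes), up to 0.115 = drawn back to the slicer's -x. About 3 N of friction; stays where left. Its eye, sliding between the lugs, is an aluminium block 24 mm wide, 32 mm long, top 85 mm high, with a 14 mm hole along y at 65 mm height.
- handle (a point): Centre of the pusher's T-handle: a black horizontal bar along the slicer's y, 90 mm long and 16 mm in diameter, 145 mm above the table, on a 14 mm thick vertical post. At home it is at x = +20 mm in the slicer's frame. The white pusher plate (top 121 mm above the table) is 32 to 44 mm ahead of it.
- board: White plastic cutting board, fixed, 240 (x) x 170 (y) x 12 mm. Origin under its centre.
- pin: Loose lock pin, 0.12 kg, lying flat on the board: black square grip 24 x 24 mm, 34 mm long, and round steel shank of 10 mm diameter, 66 mm long, its last 6 mm tapering to 5 mm. Origin on the axis at the shoulder between grip and shank; x points to the tip (tip at +66 mm, back of grip at -34 mm). Lying, its axis is 12 mm above the board.
- pin_grip (a point): Centre of the pin's square grip, 17 mm behind the shoulder on the axis.
- pin_mid (a point): Point on the shank's axis 24 mm from the shoulder; it coincides with lock_point when the pin is fully in.
- shaker: Bystander: glass shaker jar with a red lid, 70 mm diameter, 130 mm high, standing left of the slicer. Origin at the centre of its underside.
- oil: Bystander: amber oil bottle, 64 mm diameter, 220 mm high, standing left of the slicer. Origin at the centre of its underside.
- cup: Bystander: round steel sauce cup, 84 mm wide, 70 mm high, beyond the board. Origin at the centre of its underside.

How it is judged:
By the outcome, as a careful person would: the job done as asked, in the order asked, and still so for the second after the job is handed in, with the robot touching nothing.
It also fails if it takes over 58 s, if anything falls off the work surface, if the arm or the gripper's body presses on something with over 40 N, if the wrist force passes 120 N, or if a joint passes its speed limit or range.

## Working session

There is one attempt and no reset: what is moved stays moved. The work goes in short steps, Python scripts to look and compute and a tool call to move; the robot and the scene stay as the last step left them, time stands still between calls to the robot, and variables do not carry over. Pictures are saved under pics/ and viewed, at most 10 in all, crops included, and the job is handed in when it is done.

Besides the shell and the picture viewer there is one more tool, called after ">>>" as a command line: name --pt "numbers of a row" for each row, then --argument value for the rest. drive_tool: Moves the arm, as the interface text tells. Shift numbers are shares of 0.5 m and turn numbers shares of 180 degrees, none past 1 either way. Its arguments: {"type":"object","properties":{"claw":{"type":"array","items":{"type":"number"}},"slide":{"type":"array","items":{"type":"array","items":{"type":"number"}}},"yaw":{"type":"array","items":{"type":"number"}},"newtons":{"type":"number"}},"required":["claw","slide","yaw"]}

```bash
mkdir -p pics; ls
cat > h.py <<'E'
import numpy as np, cv2
from workcell import bot
def cam(n,save=None):
    c=bot.read_camera(n); np.savez(f'{n}.npz',**{k:np.asarray(v) for k,v in c.items()})
    if save: cv2.imwrite(f'pics/{save}.png',c['color'][:,:,::-1])
    return c
def load(n): return np.load(f'{n}.npz')
def cloud(c):
    K=c['mtx'];d=c['depth'];v,u=np.mgrid[:d.shape[0],:d.shape[1]]
    P=np.stack([(u-K[0,2])/K[0,0]*d,-(v-K[1,2])/K[1,1]*d,-d],-1)
    return P@np.asarray(c['rotation']).T+c['eye']
def ray(c,u,v,z):
    K=c['mtx'];r=np.asarray(c['rotation'])@np.array([(u-K[0,2])/K[0,0],-(v-K[1,2])/K[1,1],-1]);e=np.asarray(c['eye'])
    return e+r*(z-e[2])/r[2]
E
python3 - <<'E'
from h import *
for n in ('scene','top'):
    c=cam(n,n+'1'); print(n,c.keys(),np.round(c['eye'],3),np.round(c['rotation'],3).tolist(),c['mtx'].tolist())
print(bot.read_state())
E
```

```text
pics
scene dict_keys(['color', 'depth', 'mtx', 'eye', 'rotation']) [ 1.159 -0.745  0.937] [0.855, 0.267, 0.602] [[535.7375149361947, 0.0, 272.8965576323326], [0.0, 535.7375149361947, 209.286650745509], [0.0, 0.0, 1.0]]
top dict_keys(['color', 'depth', 'mtx', 'eye', 'rotation']) [0.528 0.065 1.234] [0.022, -0.024, -1.57] [[394.34173433312947, 0.0, 280.488590059323], [0.0, 394.34173433312947, 209.2556005976463], [0.0, 0.0, 1.0]]
{'time': 0.1, 'q': array([-1.37190980e+00,  2.64679483e-01,  1.60525072e+00,  1.45826340e-06,
        1.27370729e+00, -3.69276910e-02]), 'joint_vel': array([ 0.00020504, -0.00248479, -0.00275509,  0.00034031,  0.00058049,
       -0.00064356]), 'joint_torque': array([ 5.26858930e-04, -5.16708434e+01, -3.68589020e+01, -8.57545331e-06,
        6.31708026e-03,  1.83514567e-05]), 'tool_pos': array([ 0.15762165, -0.65601578,  0.40347787]), 'tcp_rot': array([-3.11775657e+00, -3.69318007e-01,  2.57473785e-04]), 'wrist_force': array([-0.4317817 ,  0.55803077, -0.30513945]), 'torque': array([ 0.04377636, -0.06705931,  0.03323011]), 'grip_force': 0.0, 'width': 1.0000728730222939}
```

View pics/top1.png

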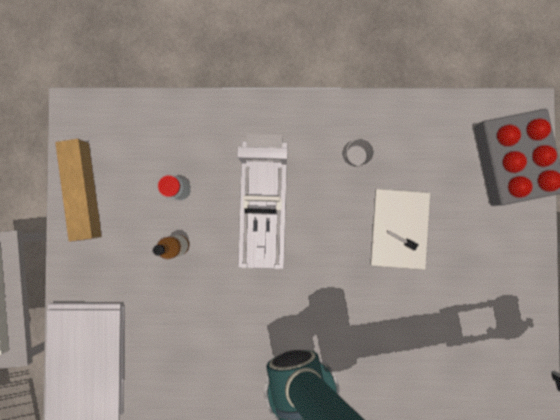

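View pics/scene1.png

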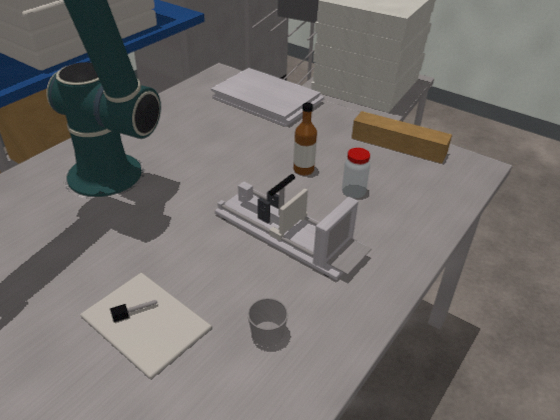

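The top view has the slicer at about (263,205) with blades up (world +x) and the handle at (261,211). The pin is on the board with its grip at (411,244) and its tip near (388,233). Rotation is a rotation vector, so I'll fix the helper and enlarge.

```bash
sed -i "s/np.asarray(c\['rotation'\])/cv2.Rodrigues(np.asarray(c['rotation'],float))[0]/g" h.py
python3 - <<'E'
from h import *
c=load('top');im=c['color'][:,:,::-1]
a=cv2.resize(im[130:275,228:298],None,fx=4.1,fy=4.1,interpolation=cv2.INTER_CUBIC)
b=cv2.resize(im[185:275,368:434],None,fx=6.5,fy=6.5,interpolation=cv2.INTER_CUBIC)
H=max(a.shape[0],b.shape[0]);f=lambda x:cv2.copyMakeBorder(x,0,H-x.shape[0],0,0,0)
cv2.imwrite('pics/crop1.png',np.hstack([f(a),f(b)]));print(a.shape,b.shape)
P=cloud(c)
for n,(u,v) in dict(tbl=(330,300),board=(380,200),grip=(411,244),base=(243,220)).items(): print(n,P[v,u].round(4))
print(P[185:270:4,263].round(3).tolist())
E
```

```text
(594, 287, 3) (585, 429, 3)
tbl [ 0.2819 -0.0903 -0.0024]
board [ 0.5934 -0.2446  0.0122]
grip [ 0.4584 -0.3326  0.0333]
base [0.5309 0.1794 0.0229]
[[0.639, 0.118, 0.018], [0.626, 0.118, 0.022], [0.614, 0.118, 0.021], [0.596, 0.114, 0.123], [0.588, 0.116, 0.06], [0.576, 0.117, 0.047], [0.561, 0.113, 0.147], [0.55, 0.112, 0.15], [0.54, 0.117, 0.049], [0.528, 0.117, 0.049], [0.516, 0.117, 0.051], [0.504, 0.117, 0.051], [0.492, 0.117, 0.048], [0.48, 0.117, 0.047], [0.468, 0.117, 0.048], [0.456, 0.117, 0.05], [0.447, 0.115, 0.088], [0.435, 0.115, 0.084], [0.423, 0.115, 0.084], [0.405, 0.118, 0.019], [0.393, 0.118, 0.024], [0.378, 0.119, 0.001]]
```

View pics/crop1.png

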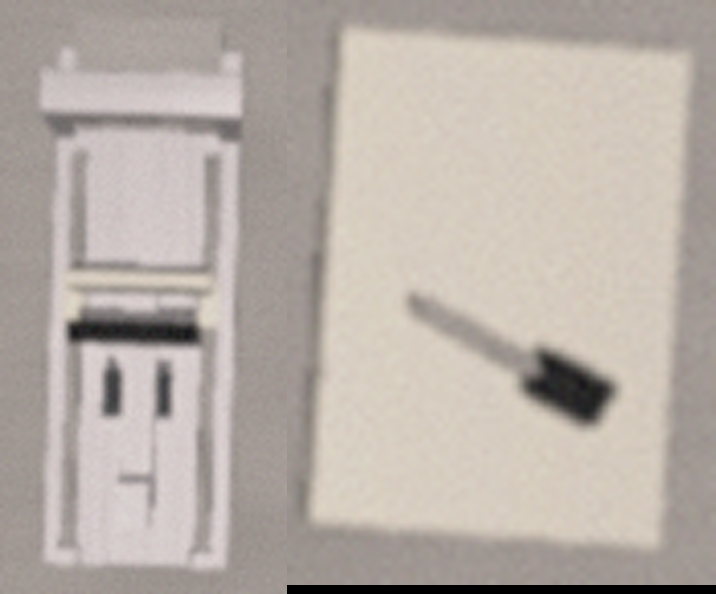

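Run:
```python
from h import *
c=load('top');P=cloud(c).reshape(-1,3)
R=P[(P[:,0]>.33)&(P[:,0]<.78)&(P[:,1]>.03)&(P[:,1]<.2)]
def rect(n,m):
    q=R[m]; r=cv2.minAreaRect((q[:,:2]*1000).astype(np.float32)); print(n,len(q),np.round(r[0],1),np.round(r[1],1),round(r[2],2),q[:,2].mean().round(4), q[:,:2].mean(0).round(4))
z=R[:,2]
rect('all>12mm',z>.012)
rect('portal',(z>.13)&(R[:,0]>.65))
rect('handle',(z>.135)&(R[:,0]<.62))
rect('plate',(z>.11)&(z<.13)&(R[:,0]<.63))
rect('eye',(z>.07)&(R[:,0]<.47))
rect('lugs',(z>.075)&(z<.1)&(R[:,0]>.48)&(R[:,0]<.56))
# pixel corners at known heights
def cp(x,y,z,o=(228,130),s=4.1):return ray(c,o[0]+(x+.5)/s-.5,o[1]+(y+.5)/s-.5,z)[:2].round(4)
print('base back',cp(44,568,.02),cp(228,568,.02))
print('lugs',[cp(*a,.085) for a in ((112,361),(112,415),(164,361),(164,415))])
print('eye',[cp(*a,.085) for a in ((119,478),(150,478),(150,525))])
print('handle',cp(69,332,.15),cp(198,332,.15))
o=(368,185);a=6.5;x0=287
print('pin',[cp(x-x0,y,zz,o,a) for x,y,zz in ((411,300,.024),(526,366,.024),(567,386,.036),(540,350,.036),(520,386,.036),(616,390,.036),(594,424,.036))])
```

```text
all>12mm 6847 [582.5 120.1] [140.1 397.3] 88.41 0.2149 [0.5736 0.1117]
portal 559 [718.7 116.4] [139.9  30.6] 88.19 0.1416 [0.718  0.1164]
handle 1161 [553.9 113.5] [105.   29.5] 77.84 1.0572 [0.5329 0.0744]
plate 162 [593.2 119.6] [102.1  11.6] 89.86 0.1204 [0.5932 0.1187]
eye 106 [435.8 123.9] [23.5 32.3] 89.58 0.0841 [0.436  0.1238]
lugs 82 [514.8 121.2] [32.1 46.8] 0.1 0.085 [0.5153 0.1229]
base back [0.3832 0.1934] [0.3834 0.0557]
lugs [array([0.5376, 0.1388]), array([0.4993, 0.1387]), array([0.5376, 0.1018]), array([0.4993, 0.1017])]
eye [array([0.4546, 0.1336]), array([0.4547, 0.1116]), array([0.4214, 0.1115])]
handle [0.5565 0.1635] [0.5566 0.077 ]
pin [array([ 0.4984, -0.2614]), array([ 0.4674, -0.3154]), array([ 0.4587, -0.3307]), array([ 0.4755, -0.3182]), array([ 0.4587, -0.3087]), array([ 0.4569, -0.3535]), array([ 0.441 , -0.3431])]
```

>>> drive_tool --claw '[60,60,60,60,60,60,60,60]' --pt "0.3 0.58 0" --pt "0.3 0.58 0" --pt "0.3 0.58 0" --pt "0.3 0.58 0" --pt "0.3 0.58 0" --pt "0.3 0.58 0" --pt "0.3 0.58 0" --pt "0.3 0.58 0" --yaw '[0.3,0.3,0.3,0.3,0.3,0.3,0.3,0.3]' --newtons 40

```text
time: 0.77
tool_pos: [0.3081, -0.3637, 0.4041]
tcp_rot: [-2.606, -1.753, -0.001]
wrist_force: [0.6, -0.1, 0.3]
width: 0.704
grip_force: 0.0
```

>>> drive_tool --claw '[60,60,60,60,60,60,60,60]' --pt "0.24 0.56 0" --pt "0.24 0.56 0" --pt "0.24 0.56 0" --pt "0.24 0.56 0" --pt "0.24 0.56 0" --pt "0.24 0.56 0" --pt "0.24 0.56 0" --pt "0.24 0.56 0" --yaw '[0.116,0.116,0.116,0.116,0.116,0.116,0.116,0.116]'

```text
time: 1.43
tool_pos: [0.4285, -0.0821, 0.4045]
tcp_rot: [-2.247, -2.193, -0.003]
wrist_force: [-0.4, -1.1, -0.3]
width: 0.702
grip_force: 0.0
```

>>> drive_tool --claw '[60,60,60,60,60,60,60,60]' --pt "0.2 0.41 0" --pt "0.2 0.41 0" --pt "0.2 0.41 0" --pt "0.2 0.41 0" --pt "0.2 0.41 0" --pt "0.2 0.41 0" --pt "0.2 0.41 0" --pt "0.2 0.41 0" --yaw '[0,0,0,0,0,0,0,0]'

```text
time: 2.1
tool_pos: [0.5277, 0.1197, 0.4039]
tcp_rot: [-2.249, -2.192, 0.003]
wrist_force: [0.6, -0.6, -0.8]
width: 0.702
grip_force: 0.0
```

Run:
```python
from h import *
c=cam('wrist','w1');s=bot.read_state();print(s['time'],s['tool_pos'].round(4),s['tcp_rot'].round(4),c['eye'],c['rotation'],c['mtx'],s['wrist_force'])
R=cv2.Rodrigues(s['tcp_rot'])[0];print(np.degrees(np.arctan2(R[1,1],R[0,1])))
```

```text
2.15 [0.5274 0.1187 0.4039] [-2.2508 -2.1909  0.0029] [0.52935774 0.18686243 0.3723807 ] [-0.27246995  0.00565742 -0.02642921] [[308.31680885   0.         283.46496773]
 [  0.         308.31680885 210.30573346]
 [  0.           0.           1.        ]] [-0.11877107  0.31100815 -0.52971797]
-1.545756304577372
```

View pics/w1.png

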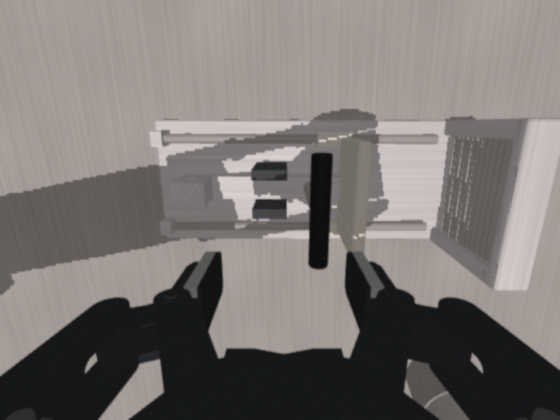

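The wrist view shows the handle bar from (320,155) to (318,268), with the lugs at (269,171) and (269,209). I'll measure these with depth.

Run:
```python
from h import *
c=load('wrist');P=cloud(c).reshape(-1,3)
R=P[(P[:,0]>.33)&(P[:,0]<.80)&(P[:,1]>.03)&(P[:,1]<.22)&(P[:,2]<.2)];z=R[:,2]
def rect(n,m):
    q=R[m]
    if len(q)<5: print(n,len(q));return
    r=cv2.minAreaRect((q[:,:2]*1000).astype(np.float32)); print(n,len(q),np.round(r[0],1),np.round(r[1],1),round(r[2],2),q[:,2].mean().round(4), np.percentile(q[:,:2],[1,99],axis=0).round(4).tolist())
X=R[:,0]
rect('handle',(z>.14)&(z<.16)&(X<.62)&(X>.5))
rect('plate',(abs(z-.121)<.003)&(X<.64)&(X>.57))
rect('lugs',(abs(z-.085)<.003)&(X>.48)&(X<.56))
rect('eye',(abs(z-.085)<.003)&(X<.47))
rect('portal',(z>.135)&(X>.65))
rect('base',(abs(z-.02)<.004))
for m in ((abs(z-.085)<.003)&(X>.48)&(X<.56),):
    q=R[m]; 
    for s in (q[q[:,1]>.121],q[q[:,1]<.121]): print(len(s),s.min(0).round(4),s.max(0).round(4))
```

```text
handle 2392 [554.8 121.1] [89.9 16.1] 88.23 0.1505 [[0.5465, 0.0779], [0.5628, 0.1657]]
plate 1489 [592.7 124.1] [96.  12.1] 88.44 0.1201 [[0.5864, 0.0779], [0.5989, 0.1713]]
lugs 748 [523.7 121.9] [48. 55.] 88.12 0.0845 [[0.4961, 0.0987], [0.53, 0.1462]]
eye 848 [435.  124.8] [23.9 32.5] 88.31 0.0844 [[0.4193, 0.1129], [0.4511, 0.1367]]
portal 7169 [717.7 116.5] [139.4  32. ] 88.58 0.1408 [[0.7014, 0.0493], [0.7316, 0.185]]
base 19334 [550.2 121. ] [139.4 333.8] 88.47 0.0194 [[0.3872, 0.0524], [0.7138, 0.1921]]
399 [0.4967 0.1236 0.0821] [0.5514 0.1465 0.0869]
349 [0.4955 0.0983 0.0823] [0.5291 0.1093 0.0867]
```

>>> drive_tool --claw '[40,40,40,40,40,16,10,10]' --pt "0.054 0.004 0" --pt "0.054 0.004 -0.05" --pt "0.054 0.004 -0.12" --pt "0.054 0.004 -0.204" --pt "0.054 0.004 -0.204" --pt "0.054 0.004 -0.204" --pt "0.054 0.004 -0.204" --pt "0.054 0.004 -0.204" --yaw '[0,0,0,0,0,0,0,0]' --newtons 30

```text
time: 2.82
tool_pos: [0.5551, 0.12, 0.3046]
tcp_rot: [2.252, 2.188, 0.002]
wrist_force: [-0.9, -3.0, -5.3]
width: 0.175
grip_force: 30.5
```

>>> drive_tool --claw '[10,10,10,10]' --pt "0 0 0" --pt "0 0 0" --pt "0 0 0" --pt "0 0 0" --yaw '[0,0,0,0]'

```text
time: 3.15
tool_pos: [0.5552, 0.1201, 0.3046]
tcp_rot: [2.25, 2.189, 0.001]
wrist_force: [-1.9, -5.4, 1.4]
width: 0.173
grip_force: 31.1
```

>>> drive_tool --claw '[10,10,10,10,10,10,10]' --pt "0.03 -0.0008 0" --pt "0.06 -0.0017 0" --pt "0.09 -0.0025 0" --pt "0.12 -0.0034 0" --pt "0.145 -0.004 0" --pt "0.154 -0.0043 0" --pt "0.154 -0.0043 0" --yaw '[0,0,0,0,0,0,0]'

```text
time: 3.73
tool_pos: [0.6329, 0.1179, 0.3046]
tcp_rot: [2.251, 2.189, 0.001]
wrist_force: [-0.9, -4.7, 3.1]
width: 0.174
grip_force: 31.1
```

>>> drive_tool --claw '[10,10,10]' --pt "0.003 0 0" --pt "0.005 0 0" --pt "0.005 0 0" --yaw '[0,0,0]'

```text
time: 3.98
tool_pos: [0.6336, 0.118, 0.3046]
tcp_rot: [-2.252, -2.19, 0.004]
wrist_force: [-6.2, -5.4, 6.4]
width: 0.175
grip_force: 31.5
```

>>> drive_tool --claw '[10,10,10]' --pt "0.006 0 0" --pt "0.006 0 0" --pt "0.006 0 0" --yaw '[0,0,0]'

```text
time: 4.23
tool_pos: [0.6347, 0.1181, 0.3045]
tcp_rot: [-2.249, -2.187, 0.011]
wrist_force: [-15.6, -5.5, 12.1]
width: 0.172
grip_force: 32.1
```

>>> drive_tool --claw '[40,40,40,40,40,50,60,60]' --pt "0 0 0" --pt "0 0 0" --pt "-0.004 0 0" --pt "-0.006 0 0.04" --pt "-0.006 0 0.1" --pt "-0.006 0 0.16" --pt "-0.006 0 0.16" --pt "-0.006 0 0.16" --yaw '[0,0,0,0,0,0,0,0]'

```text
time: 4.9
tool_pos: [0.6354, 0.1191, 0.3867]
tcp_rot: [2.249, 2.187, 0.01]
wrist_force: [-0.2, -0.8, -0.3]
width: 0.703
grip_force: 0.0
```

>>> drive_tool --claw '[60,60,60,60,60,60,60,60]' --pt "-0.23 -0.6 0" --pt "-0.23 -0.6 0" --pt "-0.23 -0.6 0" --pt "-0.23 -0.6 0" --pt "-0.23 -0.6 0" --pt "-0.23 -0.6 0" --pt "-0.23 -0.6 0" --pt "-0.23 -0.6 0" --yaw '[-0.158,-0.158,-0.158,-0.158,-0.158,-0.158,-0.158,-0.158]'

```text
time: 5.57
tool_pos: [0.5175, -0.1838, 0.3815]
tcp_rot: [-2.722, -1.568, 0.002]
wrist_force: [0.6, -0.1, 0.4]
width: 0.702
grip_force: 0.0
```

>>> drive_tool --claw '[60,60,60,60,60,60,60]' --pt "-0.12 -0.3 0" --pt "-0.12 -0.3 -0.06" --pt "-0.12 -0.3 -0.12" --pt "-0.12 -0.3 -0.18" --pt "-0.12 -0.3 -0.18" --pt "-0.12 -0.3 -0.18" --pt "-0.12 -0.3 -0.18" --yaw '[0,0,0,0,0,0,0]'

```text
time: 6.15
tool_pos: [0.4578, -0.3313, 0.2897]
tcp_rot: [-2.718, -1.563, 0.003]
wrist_force: [0.2, 1.0, 0.3]
width: 0.705
grip_force: 0.0
```

Run:
```python
from h import *
c=cam('wrist','w2');s=bot.read_state();print(s['time'],s['tool_pos'].round(4),s['wrist_force'].round(1))
R=cv2.Rodrigues(s['tcp_rot'])[0];print(np.degrees(np.arctan2(R[1,1],R[0,1])))
t=cam('top');P=cloud(t).reshape(-1,3);q=P[(abs(P[:,2]-.085)<.006)&(P[:,0]>.4)&(P[:,0]<.56)&(P[:,1]>.07)&(P[:,1]<.16)]
print(np.percentile(q,[1,99],axis=0),len(q))
q=P[(P[:,2]>.14)&(P[:,2]<.16)&(P[:,0]>.5)&(P[:,0]<.67)&(P[:,1]>.05)&(P[:,1]<.18)];print('handle',q.mean(0).round(4),len(q))
```

```text
6.2 [ 0.459  -0.3312  0.2917] [0.7 0.9 0.2]
-30.11256996911556
[[0.49876973 0.09782038 0.07929555]
 [0.53082409 0.14449382 0.08932074]] 167
handle [0.6334 0.1195 0.151 ] 189
```

View pics/w2.png

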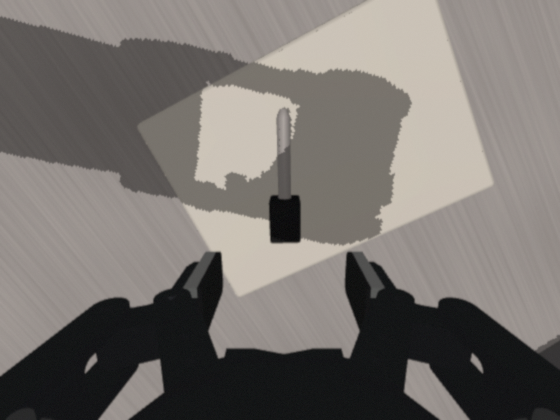

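The wrist view shows the pin almost upright in the frame: grip from (270,196) to (300,242), tip at (284,110).

Run:
```python
from h import *
c=load('wrist');P=cloud(c);im=c['color'].astype(int)
v,u=np.mgrid[:420,:560]
roi=(u>255)&(u<320)&(v>95)&(v<250)
Z=P[...,2]
g=P[roi&(Z>.030)&(Z<.045)&(v<248)];r=cv2.minAreaRect((g[:,:2]*1000).astype(np.float32));print('grip',len(g),r,g[:,2].mean())
s=P[roi&(Z>.020)&(Z<.0295)&(v<192)]
m=s[:,:2].mean(0);d=np.linalg.svd(s[:,:2]-m)[2][0];d*=np.sign(d[1]);print('shank',len(s),m,np.degrees(np.arctan2(d[1],d[0])),s[:,2].max())
o=np.array(r[0])/1000;print('tip dist from grip c',((s[:,:2]-o)@d).max(),'lateral of grip c',(o-m)@[-d[1],d[0]])
print('ray ests',ray(c,285.5,219,.036)[:2],ray(c,284,110,.024)[:2], 'board',P[150,400])
st=bot.read_state();print(st['tool_pos'],(o-st['tool_pos'][:2])@d,(o-st['tool_pos'][:2])@[-d[1],d[0]])
```

```text
grip 1348 ((469.7879638671875, -309.0080871582031), (93.48960876464844, 23.829444885253906), 60.515953063964844) 0.03520520665687454
shank 1056 [ 0.48108377 -0.28882454] 60.896453774132176 0.02949768525478061
tip dist from grip c 0.053153193206927206 lateral of grip c 5.2556901337823656e-05
ray ests [ 0.45749564 -0.33239186] [ 0.49615784 -0.26372377] board [ 0.56024558 -0.33523254  0.01094546]
[ 0.45976229 -0.33109159  0.29311524] 0.02417166984382268 0.001981331884386997
```

Run:
```python
from h import *
c=load('wrist');P=cloud(c);v,u=np.mgrid[:420,:560];Z=P[...,2]
g=P[(u>262)&(u<308)&(v>190)&(v<248)&(Z>.031)&(Z<.045)]
r=cv2.minAreaRect((g[:,:2]*1000).astype(np.float32));print(len(g),r,g[:,2].mean())
st=bot.read_state();a=np.radians(60.7);d=np.array([np.cos(a),np.sin(a)]);o=np.array(r[0])/1000;w=o-st['tool_pos'][:2];print(st['time'],st['tool_pos'],w,w@d,w@[-d[1],d[0]])
```

```text
1338 ((455.23126220703125, -334.75372314453125), (34.33775329589844, 23.829444885253906), 60.515960693359375) 0.0352399229983557
6.25 [ 0.45976229 -0.33109159  0.29311524] [-0.00453103 -0.00366213] -0.005411038141519027 0.002159188820332742
```

>>> drive_tool --claw '[60,60,60,60,60,40,15,15]' --pt "-0.0086 -0.0072 -0.06" --pt "-0.0086 -0.0072 -0.12" --pt "-0.0086 -0.0072 -0.18" --pt "-0.0086 -0.0072 -0.205" --pt "-0.0086 -0.0072 -0.214" --pt "-0.0086 -0.0072 -0.214" --pt "-0.0086 -0.0072 -0.214" --pt "-0.0086 -0.0072 -0.214" --yaw '[0.004,0.004,0.004,0.004,0.004,0.004,0.004,0.004]' --newtons 60

```text
time: 6.92
tool_pos: [0.4562, -0.3356, 0.188]
tcp_rot: [2.708, 1.586, 0.002]
wrist_force: [-1.6, 1.1, 0.8]
width: 0.281
grip_force: 0.7
```

>>> drive_tool --claw '[15,15,15,15]' --pt "0 0 0" --pt "0 0 0" --pt "0 0 0" --pt "0 0 0" --yaw '[0,0,0,0]'

```text
time: 7.25
tool_pos: [0.4562, -0.336, 0.1882]
tcp_rot: [2.708, 1.584, 0.003]
wrist_force: [-0.0, 0.9, 6.4]
width: 0.267
grip_force: 60.4
```

>>> drive_tool --claw '[15,15,15,15,15,15,15,15]' --pt "0 0 0.03" --pt "0 0 0.1" --pt "0 0 0.17" --pt "0.11 0.64 0.17" --pt "0.11 0.64 0.17" --pt "0.11 0.64 0.17" --pt "0.11 0.64 0.17" --pt "0.11 0.64 0.17" --yaw '[0,0,0,0.154,0.154,0.154,0.154,0.154]'

```text
time: 7.92
tool_pos: [0.49, -0.1282, 0.2715]
tcp_rot: [2.248, 2.193, 0.001]
wrist_force: [0.4, -0.7, -0.0]
width: 0.266
grip_force: 59.4
```

Run:
```python
from h import *
s=bot.read_state();print(s['time'],s['tool_pos'].round(4),s['width'],s['grip_force'])
print(([.510,-.0148,.229]-s['tool_pos'])/.5)
R=cv2.Rodrigues(s['tcp_rot'])[0];print(np.degrees(np.arctan2(R[1,0],R[0,0])))
```

```text
7.9167 [ 0.49   -0.1282  0.2715] 0.2655775133607443 59.366188645362854
[ 0.04004114  0.22684393 -0.08495694]
88.59289990489654
```

>>> drive_tool --claw '[15,15,15,15,15,15,15,15]' --pt "0.04 0.226 -0.02" --pt "0.04 0.226 -0.05" --pt "0.04 0.226 -0.086" --pt "0.04 0.226 -0.086" --pt "0.04 0.226 -0.086" --pt "0.04 0.226 -0.086" --pt "0.04 0.226 -0.086" --pt "0.04 0.226 -0.086" --yaw '[0,0,0,0,0,0,0,0]'

```text
time: 8.58
tool_pos: [0.5108, -0.018, 0.2288]
tcp_rot: [2.253, 2.187, 0.002]
wrist_force: [0.0, 0.0, -1.1]
width: 0.265
grip_force: 59.4
```

Run:
```python
from h import *
c=cam('wrist','w3');s=bot.read_state();print(s['time'],s['tool_pos'].round(4))
R=cv2.Rodrigues(s['tcp_rot'])[0];print(np.degrees(np.arctan2(R[1,0],R[0,0])))
```

```text
8.6333 [ 0.5107 -0.018   0.2288]
88.27343130662729
```

View pics/w3.png

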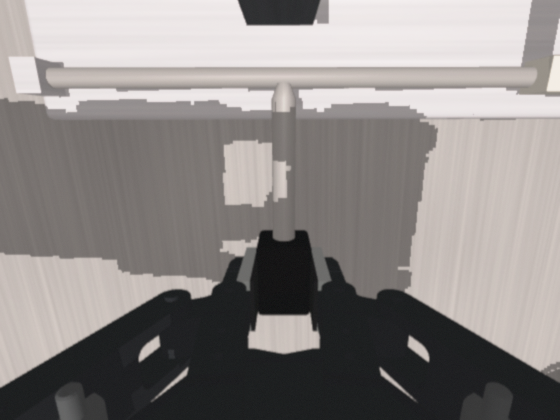

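The wrist view shows the pin held straight, tip at (284,84), with the near lug ahead at the top (columns 240–320, row about 22). I'll measure the pin axis against the lug.

```bash
cat > m.py <<'E'
from h import *
c=load('wrist');P=cloud(c);v,u=np.mgrid[:420,:560];Z=P[...,2]
s=P[(u>268)&(u<300)&(v>80)&(v<238)&(Z>.056)&(Z<.085)]
m=s[:,:2].mean(0);d=np.linalg.svd(s[:,:2]-m)[2][0];d*=np.sign(d[1])
t=(s[:,:2]-m)@d
print('shank n',len(s),'mean',m.round(4),'heading',np.degrees(np.arctan2(d[1],d[0])).round(2),'tip',(m+d*t.max()).round(4))
for a in np.linspace(t.min(),t.max(),5)[:-1]:
    k=(t>=a)&(t<a+np.ptp(t)/4); print('  top z',np.percentile(s[k,2],95).round(4))
g=P[(u>255)&(u<312)&(v>228)&(v<315)&(Z>.07)&(Z<.09)];print('grip top',len(g),g.mean(0).round(4),np.median(g[:,2]).round(4))
l=P[(u>225)&(u<335)&(v<32)&(Z>.045)&(Z<.1)];print('lug',len(l),np.percentile(l,[1,50,99],axis=0).round(4).tolist())
r=P[(v>60)&(v<95)&(u>60)&(u<520)&(Z>.026)&(Z<.04)&((u<260)|(u>310))];print('rod',len(r),r[:,2].max().round(4),np.median(r,0).round(4), np.degrees(np.polyfit(r[:,0],r[:,1],1)[0]))
E
python3 m.py
```

```text
shank n 3540 mean [0.5126 0.0334] heading 88.31 tip [0.5135 0.0652]
  top z 0.0695
  top z 0.0694
  top z 0.0694
  top z 0.0694
grip top 4036 [ 0.5111 -0.0155  0.0759] 0.0759
lug 579 [[0.4961, 0.0975, 0.0451], [0.5128, 0.0982, 0.0492], [0.5293, 0.099, 0.0535]]
rod 8668 0.0348 [0.5283 0.0716 0.0315] -1.6494966764001013
```

>>> drive_tool --claw '[15,15,15,15]' --pt "-0.0034 0.02 0.0008" --pt "-0.0018 0.052 0.0008" --pt "-0.0018 0.052 0.0008" --pt "-0.0018 0.052 0.0008" --yaw '[0,0,0,0]'

```text
time: 8.97
tool_pos: [0.5093, 0.0095, 0.2285]
tcp_rot: [2.252, 2.19, 0.001]
wrist_force: [0.4, -0.0, -1.5]
width: 0.269
grip_force: 59.4
```

```bash
python3 - <<'E'
from h import *
c=cam('wrist');s=bot.read_state();print(s['time'],s['tool_pos'].round(4))
P=cloud(c);Z=P[...,2];v,u=np.mgrid[:420,:560]
l=P[(abs(Z-.0845)<.004)&(v<90)&(u>200)&(u<360)];print('lug top',len(l), l.min(0) if len(l) else '', l.max(0) if len(l) else '')
l=P[(v<90)&(u>200)&(u<360)&(Z>.072)&(Z<.08)];print('lug face',np.percentile(l,[1,50,99],axis=0).round(4).tolist() if len(l) else 0)
E
python3 m.py
```

```text
9.0167 [0.5093 0.0092 0.2283]
lug top 5707 [0.49560707 0.09756596 0.08050067] [0.53017448 0.11553413 0.08686331]
lug face [[0.4963, 0.0977, 0.0722], [0.513, 0.0986, 0.0777], [0.5289, 0.111, 0.08]]
shank n 3532 mean [0.5107 0.061 ] heading 88.44 tip [0.5116 0.0927]
  top z 0.069
  top z 0.0691
  top z 0.069
  top z 0.0691
grip top 4016 [0.5093 0.0119 0.0756] 0.0755
lug 3143 [[0.4971, 0.1057, 0.077], [0.5127, 0.1107, 0.0841], [0.5285, 0.1152, 0.0859]]
rod 73 0.04 [0.5001 0.0985 0.0356] -1.6431536849637824
```

>>> drive_tool --claw '[15,15,15,15,15,15]' --pt "0.002 0 0.0012" --pt "0.0023 0.01 0.0012" --pt "0.0026 0.02 0.0012" --pt "0.0029 0.03 0.0012" --pt "0.0031 0.04 0.0012" --pt "0.0031 0.04 0.0012" --yaw '[0,0,0,0,0,0]'

```text
time: 9.52
tool_pos: [0.5108, 0.0301, 0.2286]
tcp_rot: [-2.251, -2.191, -0.0]
wrist_force: [0.1, -0.5, -0.7]
width: 0.266
grip_force: 59.4
```

>>> drive_tool --claw '[15,15,15,15,15,15,15]' --pt "0.0003 0.01 0" --pt "0.0006 0.02 0" --pt "0.0008 0.03 0" --pt "0.0011 0.04 0" --pt "0.0014 0.05 0" --pt "0.0017 0.06 0" --pt "0.0017 0.06 0" --yaw '[0,0,0,0,0,0,0]'

```text
time: 10.1
tool_pos: [0.5117, 0.0602, 0.2287]
tcp_rot: [-2.251, -2.191, -0.0]
wrist_force: [0.3, -0.2, -0.6]
width: 0.269
grip_force: 59.4
```

>>> drive_tool --claw '[15,15,15,15,15]' --pt "0.0003 0.01 0" --pt "0.0006 0.02 0" --pt "0.0008 0.028 0" --pt "0.001 0.034 0" --pt "0.001 0.034 0" --yaw '[0,0,0,0,0]'

```text
time: 10.52
tool_pos: [0.5122, 0.0768, 0.2287]
tcp_rot: [-2.252, -2.191, -0.0]
wrist_force: [-0.7, 0.0, -1.2]
width: 0.264
grip_force: 59.4
```

>>> drive_tool --claw '[15,15,15]' --pt "0 0.003 0" --pt "0 0.006 0" --pt "0 0.006 0" --yaw '[0,0,0]'

```text
time: 10.77
tool_pos: [0.5122, 0.0794, 0.2287]
tcp_rot: [-2.252, -2.19, -0.0]
wrist_force: [-0.1, 0.1, -0.8]
width: 0.265
grip_force: 59.4
```

>>> drive_tool --claw '[15,15,15,15]' --pt "0 0.002 0" --pt "0 0.004 0" --pt "0 0.004 0" --pt "0 0.004 0" --yaw '[0,0,0,0]'

```text
time: 11.1
tool_pos: [0.5122, 0.081, 0.2287]
tcp_rot: [2.252, 2.19, -0.001]
wrist_force: [-0.2, -1.2, -0.8]
width: 0.268
grip_force: 59.5
```

>>> drive_tool --claw '[15,15,15,15]' --pt "0 0.002 0" --pt "0 0.004 0" --pt "0 0.004 0" --pt "0 0.004 0" --yaw '[0,0,0,0]'

```text
time: 11.43
tool_pos: [0.5122, 0.0816, 0.2287]
tcp_rot: [2.249, 2.189, -0.005]
wrist_force: [0.4, -10.2, 0.6]
width: 0.27
grip_force: 59.6
```

>>> drive_tool --claw '[15,15,15,15]' --pt "0 0.002 0" --pt "0 0.003 0" --pt "0 0.003 0" --pt "0 0.003 0" --yaw '[0,0,0,0]'

```text
time: 11.77
tool_pos: [0.5123, 0.0821, 0.2287]
tcp_rot: [2.248, 2.189, -0.007]
wrist_force: [0.4, -15.8, 0.5]
width: 0.266
grip_force: 59.7
```

Run:
```python
from h import *
c=cam('wrist','w4')
P=cloud(c);Z=P[...,2];v,u=np.mgrid[:420,:560]
l=P[(abs(Z-.0845)<.004)&(v<228)&(u>200)&(u<360)];print('lug/eye top y',len(l),np.percentile(l,[0.5,99.5],axis=0).round(4).tolist())
g=P[(u>258)&(u<308)&(v>220)&(v<315)&(Z>.07)&(Z<.079)];print('grip top',len(g),g.mean(0).round(4),np.percentile(g[:,1],[1,99]).round(4))
```

```text
lug/eye top y 8205 [[0.4971, 0.1102, 0.0823], [0.5302, 0.1462, 0.0859]]
grip top 2893 [0.5119 0.0805 0.0759] [0.0659 0.0944]
```

View pics/w4.png

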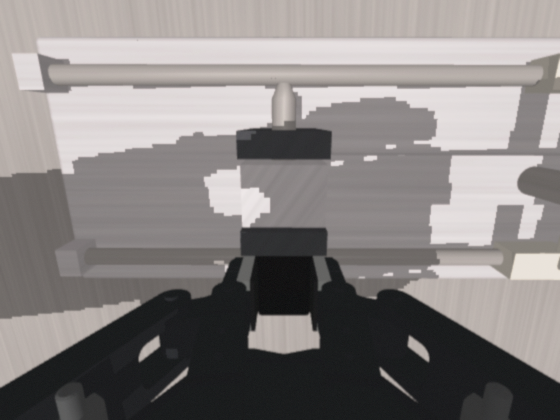

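The grip's front sits against the near lug at (284,255). The tip sticks out past the far lug, (284,85) to (284,128). I'll ease off the push, open and lift.

>>> drive_tool --claw '[15,15,30,45,45,45]' --pt "0 -0.002 0" --pt "0 -0.003 0" --pt "0 -0.003 0" --pt "0 -0.003 0" --pt "0 -0.003 0" --pt "0 -0.003 0" --yaw '[0,0,0,0,0,0]' --newtons 20

```text
time: 12.32
tool_pos: [0.5123, 0.0836, 0.2289]
tcp_rot: [-2.252, -2.19, -0.001]
wrist_force: [-0.5, 0.3, -0.0]
width: 0.527
grip_force: 0.0
```

>>> drive_tool --claw '[45,45,45,45,45,45,45,45]' --pt "0 0 0.03" --pt "0 0 0.08" --pt "0 0 0.14" --pt "0 -0.06 0.2" --pt "0 -0.12 0.26" --pt "0 -0.18 0.3" --pt "0 -0.18 0.3" --pt "0 -0.18 0.3" --yaw '[0,0,0,0,0,0,0,0]'

```text
time: 12.98
tool_pos: [0.5128, -0.0077, 0.3808]
tcp_rot: [2.253, 2.185, 0.005]
wrist_force: [-1.3, 0.3, 0.0]
width: 0.528
grip_force: 0.0
```

Run:
```python
from h import *
a=cam('wrist')['color'][:,:,::-1];t=cam('top')
b=cv2.resize(t['color'][130:275,228:298,::-1],None,fx=2.9,fy=2.9,interpolation=cv2.INTER_CUBIC)
cv2.imwrite('pics/f.png',np.hstack([a,b[:420]]))
c=load('wrist');P=cloud(c);Z=P[...,2];m=(P[...,0]>.49)&(P[...,0]<.535)
g=P[m&(P[...,1]<.0965)&(P[...,1]>.05)&(Z>.06)&(Z<.09)];print('grip',len(g),np.percentile(g,[1,99],axis=0).round(4).tolist())
l=P[m&(abs(Z-.0845)<.003)&(P[...,1]>.09)];print('lugs',np.percentile(l,[1,99],axis=0).round(4).tolist())
P=cloud(t);q=P[(P[...,2]>.14)&(P[...,2]<.16)&(P[...,0]>.5)&(P[...,0]<.67)&(P[...,1]>.05)&(P[...,1]<.18)];print('handle',q.mean(0).round(4))
print(bot.read_state()['time'])
```

```text
grip 1182 [[0.5003, 0.0627, 0.0703], [0.5234, 0.0961, 0.0757]]
lugs [[0.497, 0.0984, 0.0822], [0.5298, 0.1455, 0.0861]]
handle [0.6334 0.1197 0.1512]
13.0833
```

View pics/f.png

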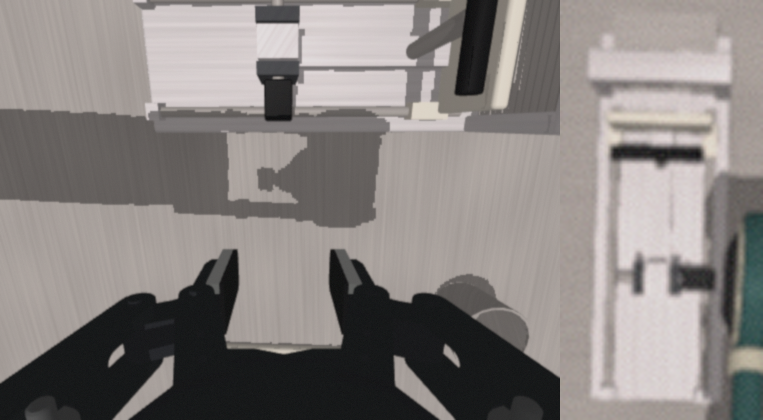

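Run:
```python
from h import *
c=load('wrist');P=cloud(c);Z=P[...,2]
q=P[(abs(P[...,0]-.512)<.006)&(P[...,1]>.055)&(P[...,1]<.115)&(Z>.04)]
q=q[np.argsort(q[:,1])]
for y in np.arange(.058,.104,.001):
    k=q[(q[:,1]>=y)&(q[:,1]<y+.001)]
    if len(k): print(round(y,4),len(k),k[:,2].min().round(4),np.median(k[:,2]).round(4),k[:,2].max().round(4))
```

```text
0.059 945 0.3494 0.3494 0.3494
0.062 14 0.0688 0.0703 0.0714
0.063 14 0.0706 0.0718 0.0733
0.064 20 0.0709 0.0723 0.074
0.065 21 0.0711 0.0723 0.0733
0.066 15 0.0713 0.0721 0.0741
0.067 14 0.0708 0.072 0.0728
0.068 18 0.0716 0.0726 0.0737
0.069 18 0.0714 0.0723 0.0739
0.07 19 0.0716 0.0725 0.0734
0.071 14 0.0721 0.0729 0.0742
0.072 15 0.0716 0.0728 0.0744
0.073 22 0.0718 0.0725 0.0741
0.074 23 0.0716 0.0729 0.0744
0.075 14 0.0716 0.073 0.0741
0.076 15 0.0717 0.0734 0.0747
0.077 21 0.0715 0.0731 0.0745
0.078 18 0.072 0.0733 0.0741
0.079 15 0.0724 0.0732 0.0748
0.08 15 0.0723 0.0732 0.0741
0.081 22 0.0725 0.0736 0.0748
0.082 19 0.0728 0.0736 0.0749
0.083 14 0.0722 0.0737 0.075
0.084 18 0.0719 0.0737 0.0753
0.085 21 0.0723 0.0739 0.0759
0.086 17 0.0725 0.0739 0.076
0.087 15 0.0729 0.0741 0.0749
0.088 20 0.0724 0.0739 0.0754
0.089 19 0.0731 0.0741 0.0757
0.09 16 0.0727 0.0741 0.0754
0.091 19 0.0731 0.0742 0.0759
0.092 25 0.0728 0.0744 0.0762
0.093 16 0.0733 0.0739 0.0757
0.094 18 0.0731 0.074 0.0757
0.095 15 0.073 0.0742 0.0753
0.096 12 0.0723 0.0728 0.074
0.097 15 0.065 0.0677 0.0817
0.098 62 0.0594 0.08 0.0861
0.099 23 0.0614 0.0845 0.0857
0.1 16 0.0834 0.0843 0.0869
0.101 21 0.0832 0.0847 0.086
0.102 23 0.0828 0.0842 0.0856
0.103 21 0.0827 0.0847 0.086
```

The grip's back droops about 3° within the hole play, with its lower edge at the lug. A gentle nudge with closed fingers on the back of the grip will confirm it is seated.

>>> drive_tool --claw '[0,0,0,0,0,0,0,0]' --pt "0 0.03 0" --pt "0 0.05 -0.07" --pt "0 0.05 -0.15" --pt "0 0.05 -0.23" --pt "0 0.05 -0.3" --pt "0 0.05 -0.316" --pt "0 0.08 -0.316" --pt "0 0.105 -0.316" --yaw '[0,0,0,0,0,0,0,0]'

```text
time: 13.75
tool_pos: [0.5111, 0.0468, 0.219]
tcp_rot: [-2.25, -2.188, 0.005]
wrist_force: [0.3, 0.1, -0.0]
width: -0.005
grip_force: 0.0
```

>>> drive_tool --claw '[0,0,0,0,0,0]' --pt "0 0.004 0" --pt "0 0.008 0" --pt "0 0.012 0" --pt "0 0.014 0" --pt "0 0.014 0" --pt "0 0.014 0" --yaw '[0,0,0,0,0,0]'

```text
time: 14.25
tool_pos: [0.5125, 0.0525, 0.2214]
tcp_rot: [2.252, 2.189, 0.002]
wrist_force: [0.4, -0.8, -0.0]
width: -0.003
grip_force: 0.3
```

>>> drive_tool --claw '[0,0,0,0,0]' --pt "0 0.002 0" --pt "0 0.004 0" --pt "0 0.005 0" --pt "0 0.005 0" --pt "0 0.005 0" --yaw '[0,0,0,0,0]'

```text
time: 14.67
tool_pos: [0.5127, 0.0535, 0.2215]
tcp_rot: [2.249, 2.188, -0.002]
wrist_force: [1.0, -9.6, 4.9]
width: 0.002
grip_force: 4.9
```

>>> drive_tool --claw '[0,0,0,0,0,0,0,0]' --pt "0 -0.02 0" --pt "0 -0.06 0" --pt "0 -0.08 0.06" --pt "0 -0.1 0.14" --pt "0 -0.15 0.22" --pt "0 -0.18 0.3" --pt "0 -0.18 0.32" --pt "0 -0.18 0.32" --yaw '[0,0,0,0,0,0,0,0]'

```text
time: 15.33
tool_pos: [0.5138, -0.0363, 0.3866]
tcp_rot: [2.249, 2.182, 0.011]
wrist_force: [0.7, -0.1, -1.0]
width: -0.002
grip_force: 0.0
```

Run:
```python
from h import *
P=cloud(cam('wrist'));Z=P[...,2]
q=P[(abs(P[...,0]-.512)<.006)&(P[...,1]>.055)&(P[...,1]<.115)&(Z>.04)&(Z<.2)]
for y in (.060,.061,.062,.063,.065,.08,.093,.095,.096,.097,.098,.099):
    k=q[(q[:,1]>=y)&(q[:,1]<y+.001)]
    if len(k): print(y,len(k),np.median(k[:,2]).round(4))
P=cloud(cam('top'));q=P[(P[...,2]>.14)&(P[...,2]<.16)&(P[...,0]>.5)&(P[...,0]<.67)&(P[...,1]>.05)&(P[...,1]<.18)];print('handle',q.mean(0).round(4))
s=bot.read_state();print(s['time'],s['tool_pos'],s['wrist_force'].round(1))
```

```text
0.062 13 0.0708
0.063 28 0.0635
0.065 24 0.072
0.08 15 0.0731
0.093 22 0.0742
0.095 13 0.0743
0.096 14 0.0725
0.097 16 0.0804
0.098 72 0.0794
0.099 29 0.0839
handle [0.6334 0.1195 0.1511]
15.4333 [ 0.5120866  -0.03513929  0.38116066] [-0.4  0.3 -0.3]
```

The pin is seated and the pusher is home, so I'm handing in.

```bash
python3 -c "
from workcell import bot
print(bot.finish_job())"
```

```text
the job is handed in; nothing more can be done
None
```

The job is handed in at about 15 s: the pusher is fully home, the pin is through both lugs and the eye with its grip against the near lug (drooping about 3° in the hole play), and the robot is clear, having gone nowhere near the shaker, oil bottle or cup.

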